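Take the loaded board carrier out of its guide track and hold it level

TASK

Two board carriers hang in the guide track. Slide the one that holds the circuit board along the track to the gate in the middle (where the rails' top lips are cut away), lift it straight up there by its bar handle until its bottom is about 10 cm above the top of the rails, and finish while still holding it steady and level over the gate. Keep it level all the way, because the parts on the board are only laid in place, and leave the empty carrier where it is.

Things in the scene. Friction and masses are not known exactly. Their poses are not given: they have to be found in the camera images.
- track: Fixed straight aluminium guide track, 490 (its y) x 122 (x) x 54 mm high; origin under its centre, z up, ends closed. Two rails along y: a carrier's flanges rest on ledges 40 mm above the worktop, under top lips (10 mm from ledge to lip; flange 4 mm thick), so a carrier slides along y with 4 mm side play each way but cannot be lifted out under the lips.
- gate (a point): Centre of the gate: middle of the track's length, midway between the rails, at ledge height (40 mm above the worktop); a thin dark line on top of each outer wall marks it. Both lips are cut away here over 126 mm; a carrier's flanges are 90 mm long, so it comes out within 18 mm either side of the centre.
- carrier: The carrier with the board: loose aluminium tray 72 x 92 mm (x, y), 32 mm deep, 100 mm wide (x) over its rim flanges, under a stiff bail handle; 0.17 to 0.35 kg, balanced under the handle. Origin at the centre of its underside, 12 mm above the worktop as it hangs; z up, y along the track. Starts 120 to 180 mm left or right of the gate; the empty carrier hangs on the other side.
- handle (a point): Centre of the loaded carrier's handle bar, 85 mm above the carrier's underside (97 mm above the worktop while it hangs in the track). The bar is 12 mm wide along the carrier's x, 12 mm high, 92 mm long along its y, on a thin upright at each end; grip it across x from above.
- empty_carrier: The other carrier, same shape and size, with nothing in it; same axes.
- board: Small populated circuit board, 55 x 75 x 20 mm (x, y, z), 0.09 kg, lying loose on the 3 mm thick floor of the loaded carrier; origin at the centre of its underside.
Mind the look-alikes: they are no part of the job. What is shaped like the empty_carrier but pink is not meant.

How it is judged:
By the outcome, as a careful person would: the job done as asked, in the order asked, and still so for the second after the job is handed in, while the arm keeps its last pose, push and grip.
It also fails if it takes over 35 s, if anything falls off the work surface, if the arm or the gripper's body presses on something with over 40 N, if the wrist force passes 120 N, or if a joint passes its speed limit or range.

ROBOT

A 6-joint arm with a two-finger parallel gripper is mounted at the origin on a cart in front of the work surface, level with it; the furniture and walls round the work are solid. World frame = base frame: x ahead of the robot, y to its left, z up, the work surface at z = 0. Lengths are in m, angles in degrees, forces in N, time in s.
With the tool pointing down it reaches from about 0.275 to 0.775 m from the base axis. Payload 14.6 kg.
Tool frame: the origin (TCP) lies at the very end of the fingers, on their centre line; the grasp point (between the pads) lies 19 mm behind it; z points along the fingers, y is the line along which they close (so a half turn about z gives the same grasp; the last joint's range is limited). The gripper opens to 85 mm and grips with 20 to 120 N. Pads are 22 mm wide; open, the fingers measure 114 mm over their backs; the gripper's body (76 mm by 85 mm) begins 54 mm behind the grasp point. The pads swing forward as they close: fully open they stand 13 mm farther back than shut.
Start: joints at [63.409, 15.075, -2.767, 72.158, 0, 81.102], TCP at [0.16, 0.5, 0.231] pointing down, gripper open.
Joint ranges: [-151.79, 151.79], [-50.71, 97.33], [-67.44, 78.34], [-121.81, 120.89], [-77.56, 73.72], [-180, 180]. Speed limits (degrees/s): [108.29, 108.29, 147.25, 159.86, 180, 180].

INTERFACE

Orientations are given as a 3x3 rotation matrix whose columns are the frame's x, y, z axes.
In Python, from bench import bot gives the robot as it stands. The module is installed in compiled form; this text tells all that it offers. Calls block until the motion is done:
- bot.move_ptp(position, orientation): joint-space move of the TCP to a pose.
- bot.line_to(position, attitude=None, max_speed=0.15, f_stop=None): straight line of the TCP; attitude=None keeps the orientation; max_speed is the mean speed in m/s. With f_stop (N) it stops when the force on the tool has changed by that much, and returns True; else False.
- bot.movej(angles): joint-space move.
- bot.grip(opening): finger opening in m; the grip force is fixed at half the most; returns when the fingers have stopped.
- bot.pause(seconds).
- bot.solve_ik(position, orientation): joint angles nearest the present ones, or None.
- bot.camera(name): name is "scene" or "top"; returns (picture, depth): 480x640x3 uint8, red, green, blue; 480x640 float32, m along the optical axis (not along the pixel's ray), 0 where there is no reading.
- bot.get_calibration(name): a dict with "fx", "fy", "cx", "cy" (pixels), "extrinsics" (4x4, takes a point from world to camera coordinates). Camera axes: x right, y up, looking along -z (the intrinsics and any distortion apply to the point x, -y, -z); pixel columns grow to the right and rows downward; lengths in m; the calibration is good to about 2 mm. A picture is of the moment at which its call begins. get_calibration takes no time and is no camera call.
A pose or a line that the arm cannot do raises bot.IKError and nothing moves.
- bot.close_job(): hands the job in; it is judged then, once.
Readings, each from a call of its own:
- bot.read_time(): time.
- bot.read_joint_pos(): joint angles.
- bot.read_joint_vel(): joint speeds.
- bot.read_tau(): joint torques, N m.
- bot.read_tcp_pos(): TCP position.
- bot.read_eef_rot(): TCP orientation.
- bot.read_wrist_force(): force on the tool from outside, world axes, zero at the start.
- bot.read_wrist_torque(): the same for the moment, N m.
- bot.read_width(): finger opening in m.
- bot.read_gripper_force(): force on a finger pad.
Only numpy, scipy, OpenCV 4.12 (cv2) and the standard library are available. Lean on these libraries where they do the work, as an engineer would, in place of code of your own. Each camera call takes 0.05 s, during which the arm holds its last target. There are 200 camera calls.

## Working session

There is one attempt and no reset: what is moved stays moved. The work goes in short steps, each a Python script; the robot and the scene stay as the last script left them, time stands still between calls to the robot, and variables do not carry over. Pictures are saved under pics/ and viewed, at most 10 in all, crops included, and the job is handed in when it is done.

```bash
mkdir -p pics
cat > h.py <<'E'
import numpy as np, cv2
from bench import bot
def w(name,u,v,d=None,z=None):
    c=bot.get_calibration(name);E=np.array(c["extrinsics"]);R=E[:3,:3];t=E[:3,3]
    r=np.array([(u-c["cx"])/c["fx"],-(v-c["cy"])/c["fy"],-1.]);o=-R.T@t;q=R.T@r
    if d is None: d=(z-o[2])/q[2]
    return o+d*q
E
python3 - <<'E'
from h import *
for n in("scene","top"):
    p,d=bot.camera(n);cv2.imwrite(f"pics/{n}.png",p[:,:,::-1]);np.save(f"pics/{n}.npy",d);print(bot.get_calibration(n))
print(bot.read_time())
E
```

```text
{'fx': 560.3294578617979, 'fy': 560.3294578617979, 'cx': 318.5096314990362, 'cy': 250.07556472874322, 'extrinsics': array([[-0.75483269, -0.65562204,  0.01968128,  0.52965876],
       [ 0.36401713, -0.39376314,  0.84406287, -0.13414239],
       [-0.54563646,  0.64429056,  0.53588294, -1.27424667],
       [ 0.        ,  0.        ,  0.        ,  1.        ]])}
{'fx': 443.77899823375367, 'fy': 443.77899823375367, 'cx': 311.8833836147168, 'cy': 238.62500941505965, 'extrinsics': array([[ 2.63417979e-03, -9.99660008e-01, -2.59408884e-02,
         2.96842945e-01],
       [ 9.95148515e-01,  6.92531247e-05,  9.83840832e-02,
        -4.64865408e-01],
       [-9.83488369e-02, -2.60741979e-02,  9.94810355e-01,
        -1.07743254e+00],
       [ 0.00000000e+00,  0.00000000e+00,  0.00000000e+00,
         1.00000000e+00]])}
0.1
```

View pics/top.png

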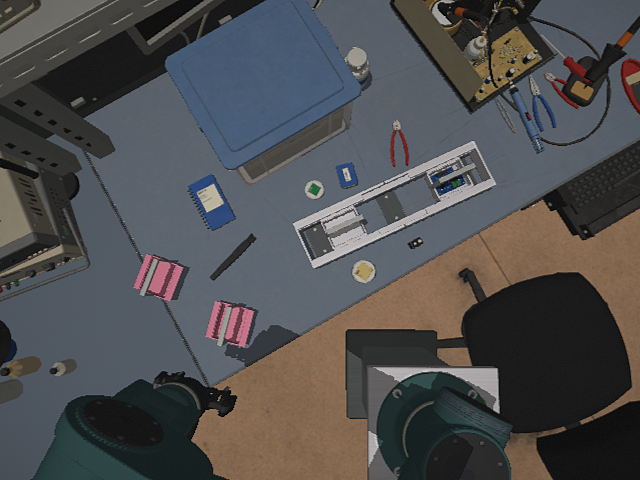

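View pics/scene.png

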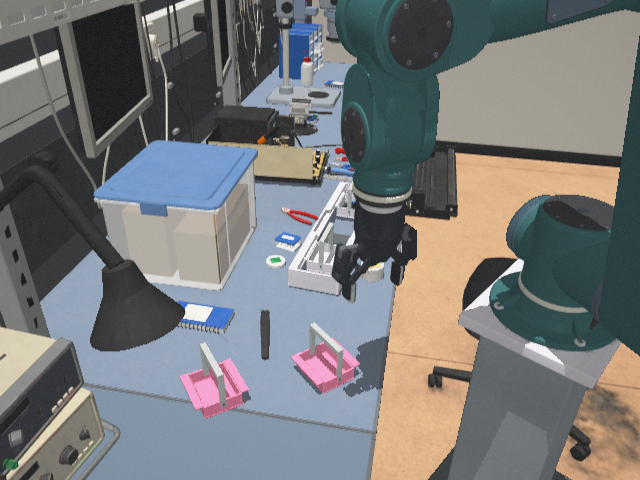

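Candidates: the grey carrier with a blue/green board at top (452,180), the empty grey carrier at (345,228), and two pink look-alikes at (160,277) and (231,323). I choose the one at (452,180) and check it in a close crop.

Run:
```python
import cv2
p=cv2.imread("pics/top.png")
cv2.imwrite("pics/c1.png",cv2.resize(p[130:280,300:500],None,fx=4,fy=4,interpolation=cv2.INTER_CUBIC))
```

```text
(no output)
```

View pics/c1.png

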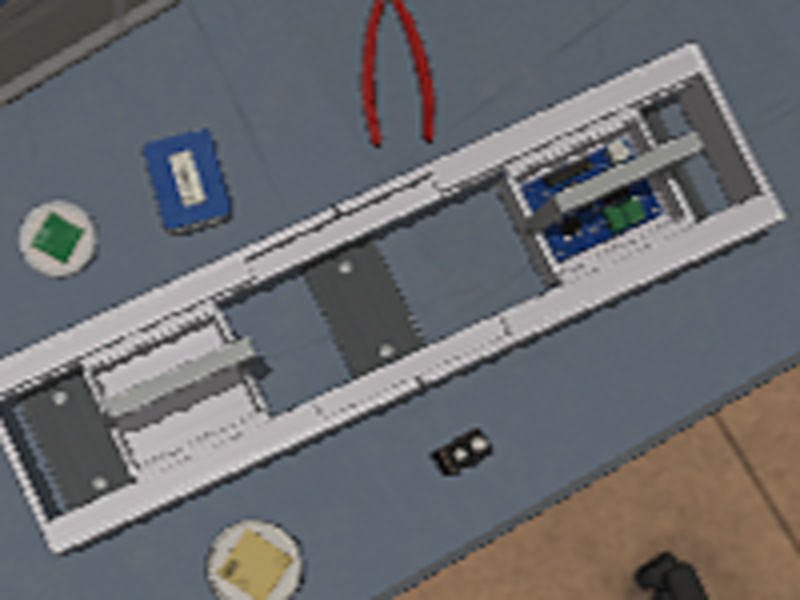

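The crop shows the board in the right carrier (bar ≈ crop (555,205)–(700,142)), the left carrier empty, and gate marks at crop (338,210) and (420,383).

Run:
```python
from h import *
d=np.load("pics/top.npy")
C=lambda u,v:(300+u/4-.4,130+v/4-.4)
P={k:w("top",*C(*c),z=.054) for k,c in dict(TR=(693,43),BR=(783,214),BL=(57,552),gU=(338,210),gL=(420,383)).items()}
for k in P:print(k,P[k].round(4))
g=(P["gU"]+P["gL"])/2;a=P["BR"]-P["BL"];print("gate",g,"len",np.linalg.norm(a),"wid",np.linalg.norm(P["TR"]-P["BR"]),"yaw of edge",np.degrees(np.arctan2(a[1],a[0])))
# 3D points in region
vs,us=np.mgrid[130:280,290:505];pts=np.array([w("top",u,v,d=d[v,u]) for u,v in zip(us.ravel(),vs.ravel())])
uu=us.ravel()
for nm,m in (("rail",(abs(pts[:,2]-.054)<.004)),("barR",(pts[:,2]>.085)&(pts[:,2]<.12)&(uu>425)),("barL",(pts[:,2]>.085)&(pts[:,2]<.12)&(uu<380))):
    q=pts[m];r=cv2.minAreaRect((q[:,:2]*1000).astype(np.float32));print(nm,m.sum(),r,q.mean(0),np.median(q[:,2]))
```

```text
TR [ 0.7045 -0.0983  0.054 ]
BR [ 0.5974 -0.1489  0.054 ]
BL [0.3916 0.2918 0.054 ]
gU [0.6008 0.1204 0.054 ]
gL [0.4941 0.0723 0.054 ]
gate [0.54742721 0.09634634 0.054     ] len 0.4864646578274635 wid 0.1184357982744945 yaw of edge -64.96851795598744Traceback (most recent call last):
  File "<stdin>", line 8, in <module>
  File "h.py", line 4, in w
    c=bot.get_calibration(name);E=np.array(c["extrinsics"]);R=E[:3,:3];t=E[:3,3]
ValueError: time passes only in moves, steps and waits
```

```bash
sed -i 's/^def w/from functools import lru_cache\ncal=lru_cache(bot.get_calibration)\ndef w/; s/c=bot.get_calibration(name)/c=cal(name)/' h.py
python3 - <<'E'
from h import *
d=np.load("pics/top.npy")
vs,us=np.mgrid[130:280,290:505];pts=np.array([w("top",u,v,d=d[v,u]) for u,v in zip(us.ravel(),vs.ravel())])
uu=us.ravel()
for nm,m in (("rail",(abs(pts[:,2]-.054)<.004)),("barR",(pts[:,2]>.09)&(pts[:,2]<.12)&(uu>425)),("barL",(pts[:,2]>.09)&(pts[:,2]<.12)&(uu<380))):
    q=pts[m];r=cv2.minAreaRect((q[:,:2]*1000).astype(np.float32));print(nm,m.sum(),r,q.mean(0),np.median(q[:,2]))
print(bot.read_time())
y=np.array([-.4229,.9062,0]);
R=np.column_stack([y,[.9062,.4229,0],[0,0,-1]])
for s in(R,R*[-1,-1,1]):print(bot.solve_ik([.62,-.06,.2],s),bot.solve_ik([.547,.096,.2],s))
E
```

```text
rail 2546 ((624.7083129882812, 132.9454345703125), (290.39166259765625, 490.5830993652344), 24.84069061279297) [0.55037955 0.10146662 0.05306458] 0.05290369566276876
barR 219 ((612.3992309570312, -41.264739990234375), (12.384326934814453, 92.3254165649414), 24.757726669311523) [ 0.61139509 -0.03981756  0.10116683] 0.10160226650493542
barL 361 ((593.0343017578125, 262.520263671875), (233.4810028076172, 96.07333374023438), 23.49625587463379) [0.57081908 0.25586756 0.10280153] 0.10209133916249669
0.1
[-13.01786338  25.38633616   8.30174816  72.915412     0.
  51.96489701] [ 1.54675708 18.6755879  -2.40738733 68.91702477  0.         66.52951747]
[ -13.01786338   25.38633616    8.30174816   72.915412      0.
 -128.03510299] [   1.54675708   18.6755879    -2.40738733   68.91702477    0.
 -113.47048253]
```

Run:
```python
from h import *
t=np.radians(24.9);R=np.column_stack([[-np.sin(t),np.cos(t),0],[np.cos(t),np.sin(t),0],[0,0,-1]])
b=[.6124,-.0413]
bot.move_ptp(b+[.2],R); print(bot.read_time())
bot.line_to(b+[.080],max_speed=.08,f_stop=8)
print(bot.read_time(),bot.read_tcp_pos(),bot.read_wrist_force())
p,d=bot.camera("scene");cv2.imwrite("pics/g1.png",p[:,:,::-1])
p=p[:,:,::-1]
q,_=bot.camera("top");cv2.imwrite("pics/g2.png",np.hstack([cv2.resize(p[150:300,280:430],(400,400)),cv2.resize(q[130:280,370:520,::-1],(400,400))]))
```

```text
2.6083
4.2583 [ 0.61264393 -0.04134799  0.08043846] [ 0.98217082 -0.11782468  1.35460873]
```

View pics/g2.png

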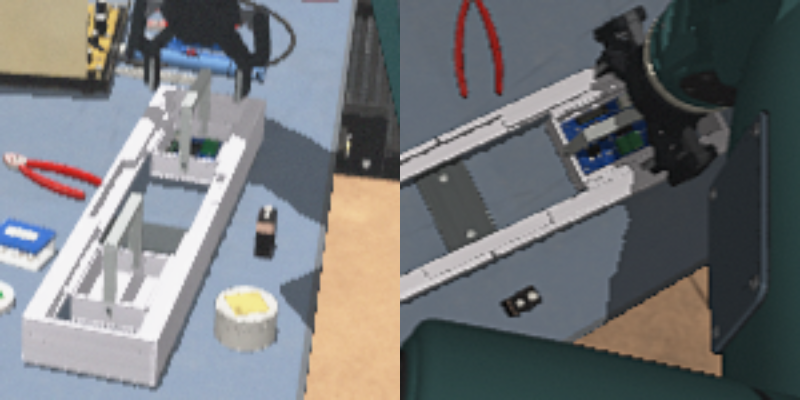

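The fingers straddle the loaded carrier's bar (left panel ~(195,80)), with nothing else touched. Closing now.

Run:
```python
from h import *
f0=bot.read_wrist_force()
bot.grip(0.0)
print(bot.read_time(),bot.read_width(),bot.read_gripper_force(),bot.read_wrist_force()-f0,bot.read_tcp_pos())
p=np.array([.6124,-.0413,.0828])
bot.line_to(p,max_speed=.01);bot.pause(.2)
print(bot.read_time(),bot.read_wrist_force()-f0,bot.read_wrist_torque(),bot.read_tcp_pos())
p,d=bot.camera("scene");q,_=bot.camera("top")
cv2.imwrite("pics/g3.png",np.hstack([cv2.resize(p[150:300,280:430,::-1],(400,400)),cv2.resize(q[130:280,370:520,::-1],(400,400))]))
```

```text
5.025 0.010920771519669891 59.18558478355408 [-0.42196955  0.2153498   3.02518445] [ 0.6124833  -0.04128496  0.0801606 ]
5.6583 [ 0.85946965 -0.39440749 -3.96470458] [-0.00466561 -0.02304613 -0.01476861] [ 0.61232235 -0.04130047  0.0826943 ]
```

View pics/g3.png

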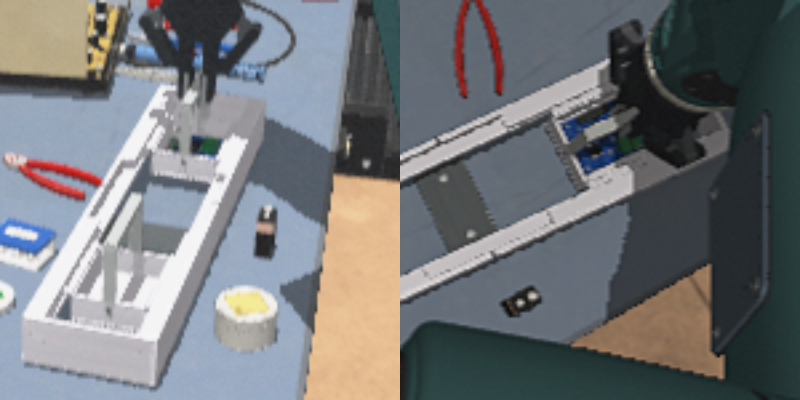

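The bar is gripped, width about 11 mm, and the wrist feels about 4 N, so the carrier hangs just free of the ledges. Sliding slowly to the gate with a force stop.

Run:
```python
from h import *
g=np.array([.5474,.0963,.0828])
print(bot.line_to(g,max_speed=.04,f_stop=6));bot.pause(.3)
print(bot.read_time(),bot.read_wrist_force(),bot.read_wrist_torque(),bot.read_tcp_pos(),bot.read_width())
p,d=bot.camera("scene");q,_=bot.camera("top")
cv2.imwrite("pics/g4.png",np.hstack([cv2.resize(p[150:300,280:430,::-1],(400,400)),cv2.resize(q[130:280,330:480,::-1],(400,400))]))
```

```text
False
10.0167 [-0.17660216  0.64848045 -3.26413846] [ 0.02143276 -0.01263985 -0.02011386] [0.54741495 0.09627026 0.08279163] 0.010788418428840721
```

View pics/g4.png

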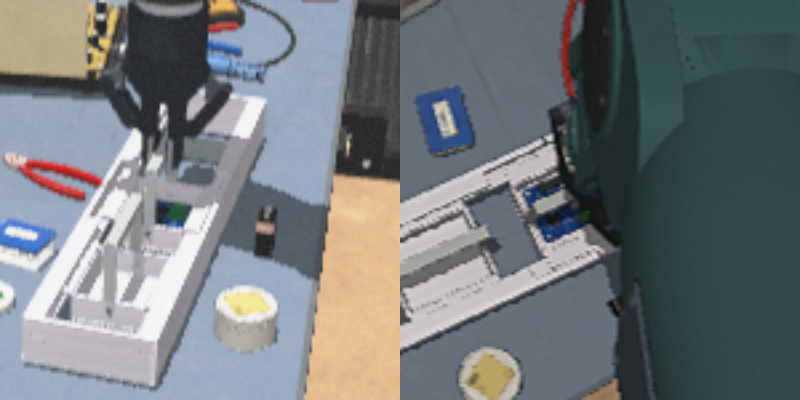

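The carrier is at the gate and level, and the empty one has not moved. Lifting with a force stop.

Run:
```python
from h import *
g=np.array([.5474,.0963,.0])
r=bot.line_to(g+[0,0,.11],max_speed=.025,f_stop=5)
print(r,bot.read_wrist_force())
if not r:
    print(bot.line_to(g+[0,0,.2225],max_speed=.05,f_stop=6));bot.pause(.5)
print(bot.read_time(),bot.read_wrist_force(),bot.read_wrist_torque(),bot.read_tcp_pos(),bot.read_eef_rot()[:,2],bot.read_width())
p,d=bot.camera("scene");q,_=bot.camera("top")
cv2.imwrite("pics/g5.png",np.hstack([cv2.resize(p[100:300,250:450,::-1],(400,400)),cv2.resize(q[130:280,290:440,::-1],(400,400))]))
```

```text
False [ 0.16178851  0.80332109 -3.56565469]
False
14.2583 [-0.26352921  0.21722433 -3.31872823] [-0.02682949  0.0361568  -0.03995393] [0.54737203 0.09632196 0.22249921] [-3.33224571e-05  3.01222478e-05 -9.99999999e-01] 0.011040390374925694
```

View pics/g5.png

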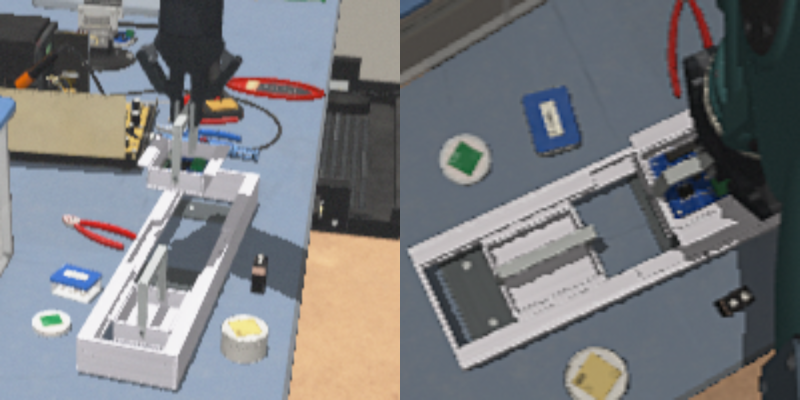

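The loaded carrier is out of the track, level over the gate with the board in it, and the empty one is still in place.

```bash
python3 -c "
from bench import bot
print(bot.close_job())"
```

```text
the job is handed in; nothing more can be done
None
```

I slid the loaded carrier to the gate, lifted it about 10 cm above the rails, and handed the job in at about 14 s with it held level and steady, the board in it and the empty carrier left in place; the job returned no verdict.

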